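# Nest and press the domed covers

## Robot

A 7-joint arm with a two-finger parallel gripper is mounted at the origin on a cart in front of the work surface, level with it; the furniture and walls round the work are solid. World frame = base frame: x ahead of the robot, y to its left, z up, the work surface at z = 0. Lengths are in m, angles in rad, forces in N, time in s.
With the tool pointing down it reaches from about 0.4 to 0.85 m from the base axis. Payload 4.5 kg.
Tool frame: the origin (TCP) lies between the finger pads; the fingertips stand 8 mm ahead of it and the grasp point (between the pads) lies 11 mm behind it; z points along the fingers, y is the direction in which the jaws open and shut (so a half turn about z gives the same grasp; the last joint's range is limited). The gripper opens to 88 mm and grips with 3 to 60 N. Pads are 18 mm wide; open, the fingers measure 123 mm over their backs; the gripper's body (75 mm by 187 mm) begins 45 mm behind the grasp point.
Start: joints at [-1.081, 0.689, -0.195, 1.565, 0.157, 0.902, -0.215], TCP at [0.275, 0.561, 0.247] pointing down, gripper open.
Joint ranges: [-3.01, 3.01], [-0.46, 2.08], [-1.47, 1.51], [0.13, 2.56], [-1, 4.14], [0.04, 2.09], [-2.66, 2.66]. Speed limits (rad/s): [2.57, 2.57, 3.14, 3.14, 3.14, 3.14, 3.14].

## Interface

Orientations are given as a unit quaternion [x, y, z, w].
In Python, from rig import bot, eyes, workorder, status gives the robot as it stands. Calls block until the motion is done:
- bot.move_pose(position, orientation): joint-space move of the TCP to a pose.
- bot.move_l(position, velocity=0.15, rotation=None, until_force=None): straight line of the TCP; rotation=None keeps the orientation; velocity is the mean speed in m/s. With until_force (N) it stops when the force on the tool has changed by that much, and returns True; else False.
- bot.movej(angles): joint-space move.
- bot.let_go() and bot.grab(): open the fingers fully, or close them until they stop; the grip force is fixed at half the most.
- bot.wait(seconds).
- bot.inverse_kinematics(position, orientation): joint angles nearest the present ones, or None.
- eyes.snapshot(name): name is "side" or "top"; returns the picture (400x640x3 uint8, red, green, blue); there is no depth.
- eyes.calibration(name): a dict with "mtx" (3x3 intrinsics, pixels), "rvec" (rotation vector, rad) and "tvec" (3), from world to camera coordinates, as OpenCV has them. Camera axes: x right, y down, z forward; pixel columns grow to the right and rows downward; lengths in m; the calibration is good to about 2 mm. A picture is of the moment at which its call begins. calibration takes no time and is no camera call.
A pose or a line that the arm cannot do raises bot.PlanningError and nothing moves.
- workorder.hand_in(): hands the job in, once; it reports no verdict.
Readings, each from a call of its own:
- status.get_time(): time.
- status.get_joint_pos(): joint angles.
- status.get_qvel(): joint speeds.
- status.get_tau(): joint torques, N m.
- status.get_position(): TCP position.
- status.get_eef_rot(): TCP orientation.
- status.get_contact_force(): force on the tool from outside, world axes, zero at the start.
- status.get_wrist_torque(): the same for the moment, N m.
- status.get_finger_gap(): finger opening in m.
Only numpy, scipy, OpenCV 4.12 (cv2) and the standard library are available. Lean on these libraries where they do the work, as an engineer would, in place of code of your own. Each camera call takes 0.05 s, during which the arm holds its last target.

## Task

Clear the left-over steel bushing out of the spring press into the green parts tray, then nest all the domed aluminium covers hollow side up in the press cup, each cupped fully home and level inside the one below. Then take the tamper and press the whole nest squarely down until the sprung plate bottoms out, hold it there for a good second, let the plate come up again and stand the tamper back upright on its rubber pad, leaving the covers nested.

Things in the scene. Friction and masses are not known exactly. Their poses are not given: they have to be found in the camera images.
- cover_1_mid (a point): loose domed aluminium cover, hollow side up, 60 g, 30 mm high: flat crown 26 mm wide at the bottom, dome widening to 47 mm over the lower 16 mm, then a straight grip band 56 mm outside, 50 mm inside over the upper 14 mm. Site half-way up on its axis, z axis up out of the hollow. 3 to 5 like covers are present (absent: None). Nested, each sits 14 mm above the one below, shoulder on rim
- cover_2_mid (a point): loose domed aluminium cover, hollow side up, 60 g, 30 mm high: flat crown 26 mm wide at the bottom, dome widening to 47 mm over the lower 16 mm, then a straight grip band 56 mm outside, 50 mm inside over the upper 14 mm. Site half-way up on its axis, z axis up out of the hollow. 3 to 5 like covers are present (absent: None). Nested, each sits 14 mm above the one below, shoulder on rim
- cover_3_mid (a point): loose domed aluminium cover, hollow side up, 60 g, 30 mm high: flat crown 26 mm wide at the bottom, dome widening to 47 mm over the lower 16 mm, then a straight grip band 56 mm outside, 50 mm inside over the upper 14 mm. Site half-way up on its axis, z axis up out of the hollow. 3 to 5 like covers are present (absent: None). Nested, each sits 14 mm above the one below, shoulder on rim
- cover_4_mid (a point): loose domed aluminium cover, hollow side up, 60 g, 30 mm high: flat crown 26 mm wide at the bottom, dome widening to 47 mm over the lower 16 mm, then a straight grip band 56 mm outside, 50 mm inside over the upper 14 mm. Site half-way up on its axis, z axis up out of the hollow. 3 to 5 like covers are present (absent: None). Nested, each sits 14 mm above the one below, shoulder on rim
- cover_5_mid (a point): loose domed aluminium cover, hollow side up, 60 g, 30 mm high: flat crown 26 mm wide at the bottom, dome widening to 47 mm over the lower 16 mm, then a straight grip band 56 mm outside, 50 mm inside over the upper 14 mm. Site half-way up on its axis, z axis up out of the hollow. 3 to 5 like covers are present (absent: None). Nested, each sits 14 mm above the one below, shoulder on rim
- press_cup (a point): centre of the brass locating cup's mouth on the blue spring press, at its rim, 59 mm above the worktop while the plate is up; cup 56 mm outside, 50 inside, 17 deep, moves with the 72 mm wide sprung plate under it. The first cover's mid nests 1 mm below this point, the next 13, 27 .. mm above it. Base fixed, 130 x 110 x 8 mm, with a 92 mm round housing 21 mm high; nothing stands above the cup
- press_plate (a joint): travel of the sprung plate in m: 0 up, 0.015 bottomed out. The spring takes 8.5 N to start and 16 N at the bottom; the covers' weight alone does not move it; it comes up again by itself when let go
- tamper_grip (a point): tamper: flat round steel-faced foot 68 mm wide and 12 mm thick with a wooden upright handle, 30 mm round, that ends 66 mm above the flat underside; loose, 0.2 to 0.3 kg, standing on its pad. Site on the handle's axis 45 mm above the underside; z axis up along the handle
- pad_top (a point): centre of the top of the tamper's round black rubber pad, 90 mm wide, 4 mm high, fixed
- bushing_mid (a point): left-over turned steel bushing, 40 mm round (wider at its top flange), 26 mm high, 100 g, loose; stands upright in the press cup at the start, its top 9 mm above the cup's rim. Site at its centre, half-way up
- tray: green open parts tray, fixed, 100 mm (its x) by 130 mm (its y), walls 18 mm high and 4 mm thick; origin at the centre of its underside

How it is judged:
On the way, in this order (a step that is already met when the one before it is completed fails the run):
1. every cover present is nested level in the cup and let go, with the plate up (horizontal distance between each of cover_1_mid, cover_2_mid, cover_3_mid, cover_4_mid, cover_5_mid and press_cup below 0.008 m and angle between each of cover_1_mid, cover_2_mid, cover_3_mid, cover_4_mid, cover_5_mid's own z axis and vertical below 0.08 rad and z of cover_1_mid in the frame of press_cup between -0.005 and 0.06 m and contact force between the fingers and cover_1 below 0.1 N and linear speed of each of cover_1, cover_2, cover_3, cover_4, cover_5 below 0.02 m/s and z of cover_2_mid in the frame of press_cup between -0.005 and 0.06 m and contact force between the fingers and cover_2 below 0.1 N and z of cover_3_mid in the frame of press_cup between -0.005 and 0.06 m and contact force between the fingers and cover_3 below 0.1 N and z of cover_4_mid in the frame of press_cup between -0.005 and 0.06 m and contact force between the fingers and cover_4 below 0.1 N and z of cover_5_mid in the frame of press_cup between -0.005 and 0.06 m and contact force between the fingers and cover_5 below 0.1 N and value of joint press_plate below 0.003 m), for 0.2 s.
2. the tamper, held level over the nest, has pressed the plate to the bottom (value of joint press_plate above 0.0125 m and horizontal distance between tamper_grip and press_cup below 0.012 m and angle between tamper_grip's own z axis and vertical below 0.09 rad and height (world z) of tamper_grip above 0.1 m), for 0.8 s.
At the end, for the whole second after the job is handed in: Every cover present is in the nest on the press cup, within 8 mm of its axis, within 0.08 rad of level, hollow up, at rest and let go; the plate is up (under 3 mm); the bushing lies at rest in the tray; the tamper stands upright on its pad, within 20 mm of the pad's centre (all of step 1 and x of bushing_mid in the frame of tray between -0.045 and 0.045 m and y of bushing_mid in the frame of tray between -0.06 and 0.06 m and z of bushing_mid in the frame of tray below 0.03 m and linear speed of bushing below 0.02 m/s and horizontal distance between tamper_grip and pad_top below 0.02 m and z of tamper_grip in the frame of pad_top between 0.04 and 0.05 m and angle between tamper_grip's own z axis and vertical below 0.08 rad); the robot touches nothing.
Of cover_1, cover_2, cover_3, cover_4, cover_5 only 3 to 5 are there at a start; the rules pass over those that are not, and their reading is None.
At some moment in a run one of cover_1, cover_2, cover_3, cover_4, cover_5 may be knocked a few centimetres aside while the robot is not near it.
It also fails if it takes over 210 s, if anything falls off the work surface, if the arm or the gripper's body presses on something with over 40 N, if the wrist force passes 120 N, or if a joint passes its speed limit or range.

## Working session

There is one attempt and no reset: what is moved stays moved. The work goes in short steps, each a Python script; the robot and the scene stay as the last script left them, time stands still between calls to the robot, and variables do not carry over. Pictures are saved under pics/ and viewed, and the job is handed in when it is done.

```bash
ls; mkdir -p pics
python3 - <<'E'
from rig import bot, eyes, workorder, status
import cv2
for n in("side","top"):
    im=eyes.snapshot(n); cv2.imwrite(f"pics/{n}0.png",im[:,:,::-1]); print(eyes.calibration(n))
print(status.get_time(),status.get_position(),status.get_eef_rot(),status.get_finger_gap())
E
```

```text
pics
{'mtx': array([[429.97232684,   0.        , 312.87190086],
       [  0.        , 429.97232684, 201.36995826],
       [  0.        ,   0.        ,   1.        ]]), 'rvec': array([ 2.09252843, -0.06641193,  0.07284472]), 'tvec': array([-0.50899395,  0.14521749,  0.72737092])}
{'mtx': array([[382.76919859,   0.        , 317.96814257],
       [  0.        , 382.76919859, 199.23192804],
       [  0.        ,   0.        ,   1.        ]]), 'rvec': array([ 2.16441233, -2.12599514,  0.1650635 ]), 'tvec': array([0.1434124 , 0.54116668, 0.83750299])}
0.1 [0.27492271 0.56069751 0.24602709] [ 2.25892180e-01  9.74151992e-01 -7.79755454e-04 -1.07565867e-04] 0.08808608430056004
```

View pics/side0.png

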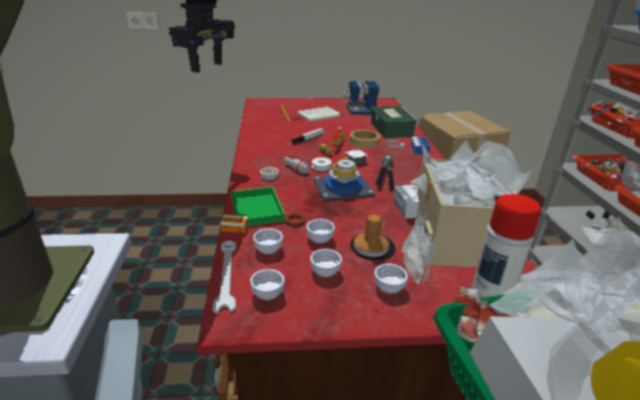

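View pics/top0.png

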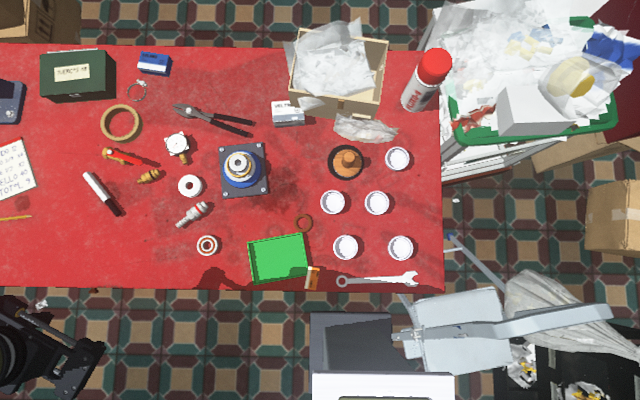

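Top view shows five covers at about (398,159), (377,203), (332,202), (345,247), (400,248). The press is at (242,168), the tamper at (346,161) and the tray at (280,257). Next I'll measure them.

```bash
cat > h.py <<'E'
from rig import bot, eyes, workorder, status
import numpy as np, cv2
from scipy.spatial.transform import Rotation as R
def cam(n):
    c=eyes.calibration(n); return c['mtx'],cv2.Rodrigues(c['rvec'])[0],np.array(c['tvec']).ravel()
def proj(n,P):
    c=eyes.calibration(n); return cv2.projectPoints(np.array(P,float).reshape(-1,3),c['rvec'],c['tvec'],c['mtx'],None)[0].reshape(-1,2)
def ray(n,uv,z):
    K,Rm,t=cam(n); d=Rm.T@np.linalg.inv(K)@np.array([uv[0],uv[1],1.]); o=-Rm.T@t
    return o+d*(z-o[2])/d[2]
def save(n,name,box=None,s=1):
    im=eyes.snapshot(n)
    v=im if box is None else im[box[1]:box[3],box[0]:box[2]]
    v=cv2.resize(v,None,fx=s,fy=s,interpolation=cv2.INTER_CUBIC)
    cv2.imwrite(f"pics/{name}.png",v[:,:,::-1]); return im
E
python3 - <<'E'
from h import *
for n in("side","top"):
    K,Rm,t=cam(n); print(n,(-Rm.T@t).round(3), Rm[2].round(2), proj(n,[[0,0,0],[.5,0,0],[.5,.3,0],[.275,.561,.247]]).round())
im=save("top","crop1",(190,130,430,290),3.3)
im=save("side","crop1s",(200,140,440,320),3.3)
E
```

```text
side [ 0.452 -0.595  0.501] [ 0.08  0.86 -0.5 ] [[ 12. 287.]
 [307. 278.]
 [299. 196.]
 [207.  64.]]
top [0.407 0.155 0.908] [ 0.15 -0.   -0.99] [[384. 447.]
 [382. 219.]
 [256. 217.]
 [ 69. 334.]]
```

View pics/crop1.png

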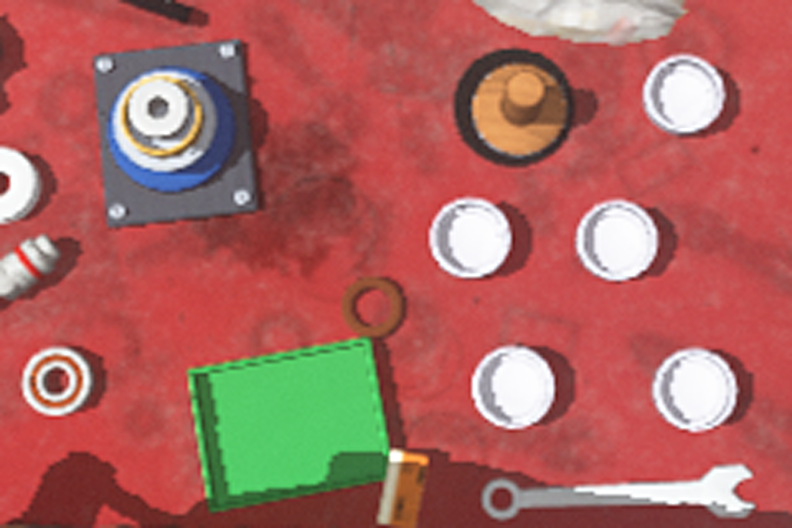

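View pics/crop1s.png

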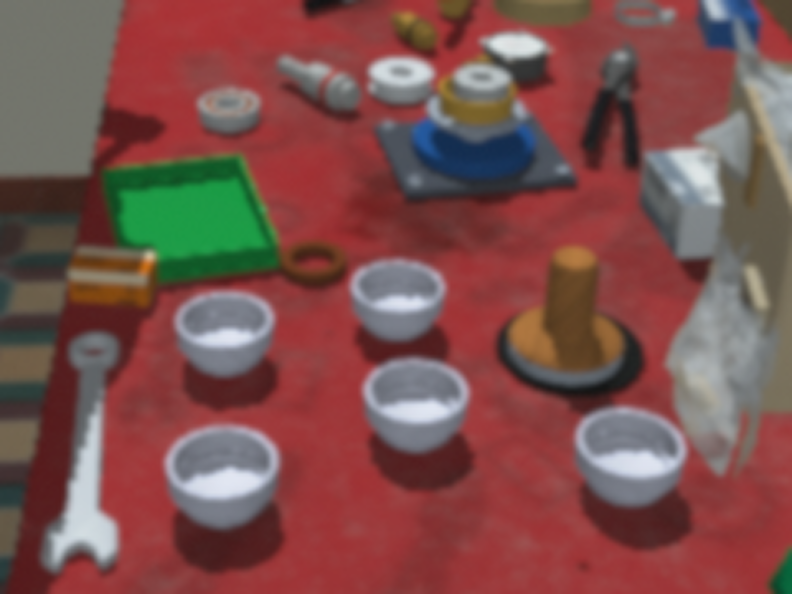

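```bash
cat >> h.py <<'E'
def covers(im,n="top",zc=0.023,roi=(310,140,425,270)):
    x0,y0,x1,y1=roi
    hsv=cv2.cvtColor(im[y0:y1,x0:x1],cv2.COLOR_RGB2HSV)
    m=((hsv[...,1]<60)&(hsv[...,2]>110)).astype(np.uint8)
    m=cv2.morphologyEx(m,cv2.MORPH_CLOSE,np.ones((5,5)))
    cs,_=cv2.findContours(m,cv2.RETR_EXTERNAL,cv2.CHAIN_APPROX_NONE)
    out=[]
    for c in cs:
        a=cv2.contourArea(c)
        if a<250: continue
        h=cv2.convexHull(c); M=cv2.moments(h)
        u=np.array([M['m10']/M['m00']+x0,M['m01']/M['m00']+y0])
        e=cv2.fitEllipse(h) if len(h)>5 else None
        out.append((u,a,e[1] if e else None,ray(n,u,zc)))
    return out
E
python3 - <<'E'
from h import *
T=eyes.snapshot("top");S=eyes.snapshot("side")
for o in covers(T): print("top",o[0].round(1),o[1],np.round(o[2],1),o[3].round(4), proj("side",o[3]).round(1))
for o in covers(S,"side",roi=(240,210,412,305)): print("side",o[0].round(1),o[1],np.round(o[2],1),o[3].round(4))
g=lambda cx,cy:(cx/3.3+190,cy/3.3+130)
print("bush top",ray("top",g(158,107),.068),"cup rim",ray("top",g(161,116),.059))
gs=lambda cx,cy:(cx/3.3+200,cy/3.3+140)
print("bush top side",ray("side",gs(483,77),.068))
print("tamper top",ray("top",g(526,88),.070),"side",ray("side",gs(574,258),.070),"pad",ray("top",g(515,107),.004))
for p in[(98,57),(240,43),(258,208),(109,226)]: print("base",ray("top",g(*p),.008).round(4))
for p in[(189,371),(372,338),(391,470),(212,510)]: print("tray",ray("top",g(*p),.018).round(4))
# masks
hsv=cv2.cvtColor(T,cv2.COLOR_RGB2HSV)
m=((hsv[...,0]>45)&(hsv[...,0]<75)&(hsv[...,1]>90)).astype(np.uint8);m[:,:235]=0;m[:225]=0;m[:,325:]=0
c=max(cv2.findContours(m,0,1)[0],key=cv2.contourArea);print("green",cv2.minAreaRect(c),cv2.boxPoints(cv2.minAreaRect(c)))
b=cv2.minAreaRect(np.array([ray("top",q[0],.018)[:2] for q in c],np.float32)*1000);print(b)
E
```

```text
top [400.2 247.8] 469.5 [24.6 25.7] [ 0.4319 -0.0379  0.023 ] [[267.9 283.3]]
top [345.2 246.9] 460.0 [24.6 25.1] [0.4316 0.0887 0.023 ] [[268.6 239.6]]
top [376.5 202.4] 439.5 [24.  24.8] [0.536  0.0162 0.023 ] [[326.6 261.4]]
top [332.1 201.7] 438.0 [24.1 24.5] [0.5359 0.12   0.023 ] [[321.  229.3]]
top [396.8 158.2] 431.5 [23.6 24.8] [ 0.6433 -0.0328  0.023 ] [[391.6 277.3]]
side [266.8 282.9] 754.0 [29.8 34.5] [ 0.43   -0.0368  0.023 ]
side [325.5 261.1] 643.0 [27.6 31.5] [0.5342 0.0173 0.023 ]
side [395.4 267.2] 974.5 [39.5 66. ] [ 0.6565 -0.0061  0.023 ]
side [267.5 239.8] 534.5 [24.8 29.6] [0.4295 0.088  0.023 ]
side [320.  229.4] 478.5 [23.7 28.1] [0.5337 0.1197 0.023 ]
bush top [0.61476462 0.33478782 0.068     ] cup rim [0.61067086 0.33433932 0.059     ]
bush top side [0.61562159 0.33432122 0.068     ]
tamper top [0.63229433 0.08405396 0.07      ] side [0.63158985 0.08360056 0.07      ] pad [0.63548262 0.08645996 0.004     ]
base [0.6664 0.3935 0.008 ]
base [0.679  0.2897 0.008 ]
base [0.5561 0.2719 0.008 ]
base [0.541  0.3786 0.008 ]
tray [0.438  0.3146 0.018 ]
tray [0.4633 0.187  0.018 ]
tray [0.3723 0.1717 0.018 ]
tray [0.3431 0.2944 0.018 ]
green ((277.3320007324219, 258.07598876953125), (43.73749542236328, 57.153907775878906), 79.69515228271484) [[245.304   241.67198]
 [301.536   231.44798]
 [309.36    274.47998]
 [253.12799 284.70398]]
((403.91436767578125, 243.65597534179688), (99.46843719482422, 130.33187866210938), 11.676050186157227)
```

Both cameras agree to within about 2 mm, and the press base and tray sizes match what was given. Next: bushing to tray.

```bash
cat >> h.py <<'E'
def down(yaw): return (R.from_euler('z',yaw)*R.from_euler('x',np.pi)).as_quat()
def yaw_now():
    y=R.from_quat(status.get_eef_rot()).as_matrix()[:,1]; return np.arctan2(y[1],y[0])
lim=np.array([[-3.01,3.01],[-.46,2.08],[-1.47,1.51],[.13,2.56],[-1,4.14],[.04,2.09],[-2.66,2.66]])
def pos(): return np.array(status.get_position())
E
python3 - <<'E'
from h import *
q0=np.array(status.get_joint_pos())
for name,p in dict(press=(.613,.334),tray=(.404,.244),A=(.431,-.037),B=(.4305,.0885),C=(.535,.0167),D=(.535,.12),E=(.643,-.0328),tam=(.634,.084)).items():
    row=[]
    for yw in np.arange(-90,91,30):
        m=[]
        for z in(.02,.22):
            q=bot.inverse_kinematics([*p,z],down(np.radians(yw)))
            m.append(np.nan if q is None else round(float(np.min(np.minimum(q-lim[:,0],lim[:,1]-q))),2))
        row.append((int(yw),m))
    print(name,row)
E
```

```text
press [(-90, [0.72, 0.57]), (-60, [0.26, 0.11]), (-30, [0.11, 0.06]), (0, [0.42, 0.53]), (30, [0.61, 0.66]), (60, [0.59, 0.81]), (90, [0.59, 0.93])]
tray [(-90, [0.15, 0.53]), (-60, [0.36, 0.45]), (-30, [0.42, 0.02]), (0, [0.02, 0.5]), (30, [0.01, 0.5]), (60, [0.01, 0.5]), (90, [0.01, 0.51])]
A [(-90, [0.3, 0.31]), (-60, [0.18, 0.02]), (-30, [0.2, 0.17]), (0, [0.03, 0.39]), (30, [0.07, 0.4]), (60, [0.21, 0.4]), (90, [0.31, 0.4])]
B [(-90, [0.18, 0.45]), (-60, [0.27, 0.16]), (-30, [0.32, 0.17]), (0, [0.01, 0.41]), (30, [0.01, 0.41]), (60, [0.21, 0.42]), (90, [0.21, 0.42])]
C [(-90, [0.52, 0.31]), (-60, [0.21, 0.05]), (-30, [0.23, 0.21]), (0, [0.2, 0.58]), (30, [0.18, 0.63]), (60, [0.18, 0.62]), (90, [0.18, 0.62])]
D [(-90, [0.51, 0.48]), (-60, [0.36, 0.05]), (-30, [0.26, 0.06]), (0, [0.24, 0.56]), (30, [0.22, 0.66]), (60, [0.21, 0.64]), (90, [0.21, 0.65])]
E [(-90, [0.34, 0.11]), (-60, [0.01, 0.06]), (-30, [0.01, 0.23]), (0, [0.48, 0.59]), (30, [0.46, 0.74]), (60, [0.45, 0.82]), (90, [0.46, 0.82])]
tam [(-90, [0.52, 0.29]), (-60, [0.04, 0.06]), (-30, [0.25, 0.06]), (0, [0.46, 0.57]), (30, [0.44, 0.74]), (60, [0.44, 0.81]), (90, [0.44, 0.81])]
```

Run:
```python
from h import *
y=np.radians(60); print(np.degrees(yaw_now()))
bot.move_pose([.613,.334,.20],down(y))
print(status.get_joint_pos(),status.get_time(),status.get_contact_force())
r=bot.move_l([.613,.334,.0695],velocity=.12,until_force=4); print(r,pos())
save("side","b1",(240,110,440,240),4); save("top","b1t",(190,110,310,210),5)
```

```text
63.88601811984643
[-0.6631257   0.84985245  0.19863237  1.37464851 -0.18774703  0.93550279
 -0.93899742] 1.8167 [-0.54471629 -0.19346082 -0.29402117]
False [0.61371577 0.33430678 0.07049254]
```

View pics/b1.png

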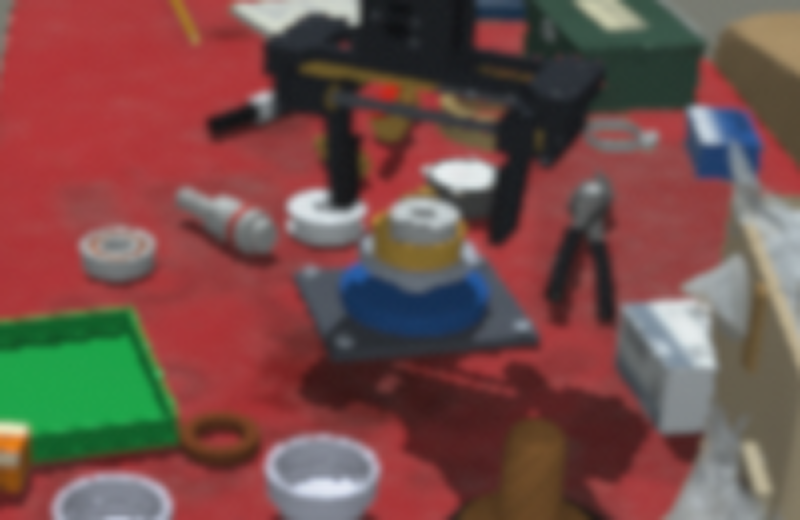

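View pics/b1t.png

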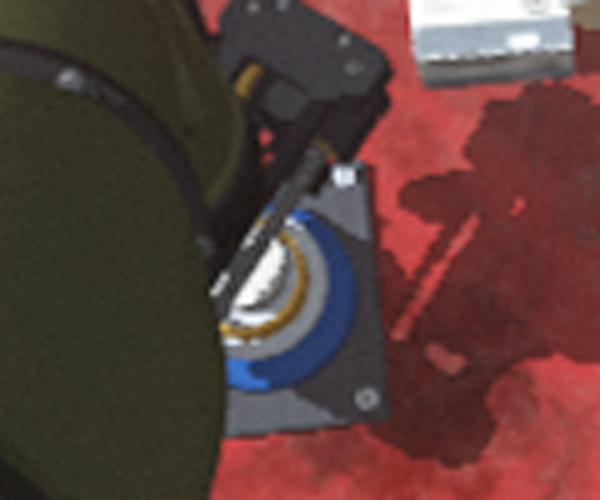

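Run:
```python
from h import *
p=pos();Rm=R.from_quat(status.get_eef_rot()).as_matrix()
for s in(1,-1):
    t=p+Rm@[0,s*.052,.008]; print(t, (proj("side",t)-[240,110])*4,(proj("top",t)-[190,110])*5)
bot.grab(); print(status.get_finger_gap(),pos(),status.get_contact_force())
bot.move_l(p+[0,0,.05],velocity=.05); print(status.get_finger_gap(),status.get_contact_force())
save("side","b2",(240,110,440,240),4)
```

```text
[0.65870543 0.30829692 0.06256643] [[503.58989099 239.60028111]] [[304.57301363 172.26534222]]
[0.56863956 0.36029817 0.06246691] [[342.68686134 204.42668017]] [[180.06596508 364.12631775]]
0.037455725089569174 [0.61304787 0.33396609 0.06946179] [ 0.13387391 -0.2150007  -0.34249058]
0.03757261824186974 [ 0.08028291 -0.20810077 -0.95701893]
```

View pics/b2.png

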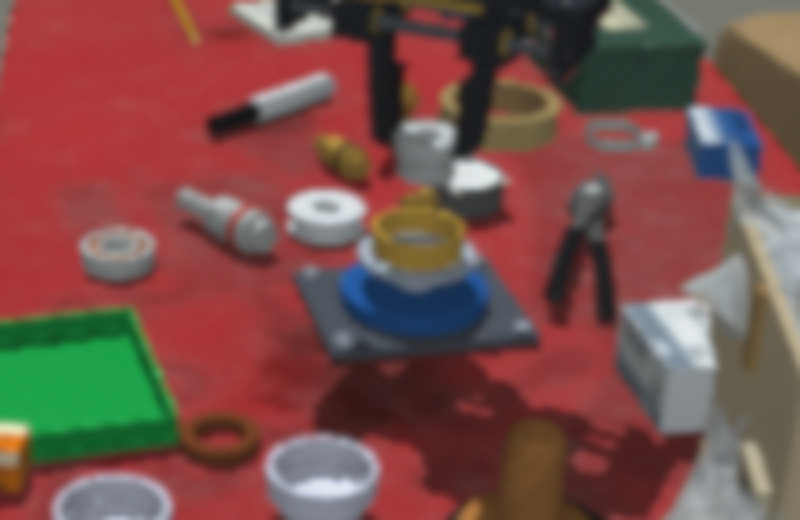

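The bushing came out cleanly, so the pads grip right to the tips. Now into the tray.

Run:
```python
from h import *
y=np.radians(60)
bot.move_l([.613,.334,.17],velocity=.2)
bot.move_l([.404,.244,.15],velocity=.2); print(pos(),status.get_joint_pos())
bot.move_l([.404,.244,.06],velocity=.12)
print(bot.move_l([.404,.244,.029],velocity=.03,until_force=3),pos(),status.get_contact_force())
bot.let_go(); bot.move_l([.404,.244,.16],velocity=.15)
bot.move_pose([.431,-.037,.16],down(np.radians(90)))
print(status.get_time())
T=save("top","t2",(190,110,430,290),3.3); save("side","s2",(200,110,440,320),2.8)
for o in covers(T): print("top",o[0].round(1),o[1],o[3].round(4))
```

```text
[0.40508185 0.24449857 0.14991023] [-0.72405887  0.67232489  0.13359807  2.11669247 -0.23397391  0.36464842
 -0.92402562]
True [0.4038184  0.24387282 0.03128767] [-0.46423257  0.31753551  4.96575311]
11.6333
top [345.1 246.9] 460.5 [0.4316 0.0887 0.023 ]
top [404.1 244.8] 605.5 [ 0.4389 -0.0468  0.023 ]
top [376.5 202.4] 439.5 [0.536  0.0162 0.023 ]
top [332.1 201.7] 438.0 [0.5359 0.12   0.023 ]
top [396.8 158.2] 429.5 [ 0.6433 -0.0328  0.023 ]
```

View pics/t2.png

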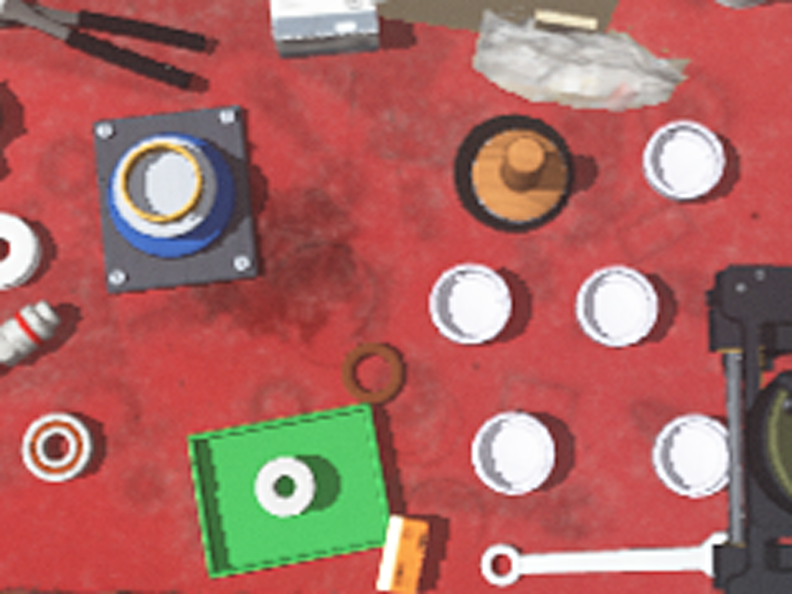

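View pics/s2.png

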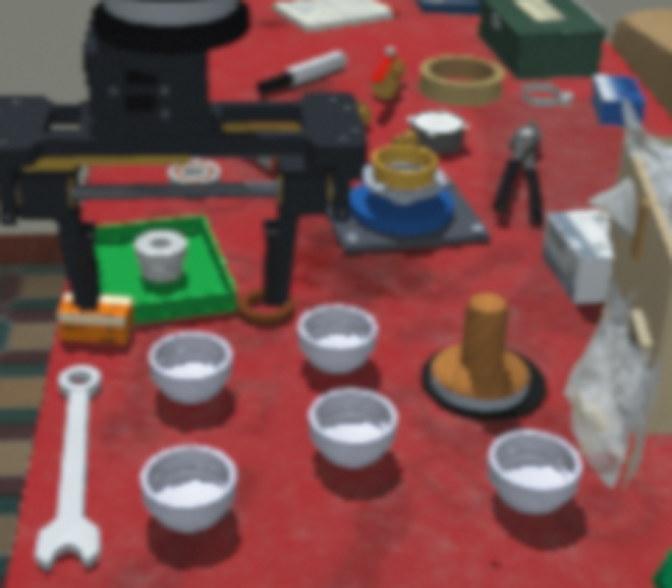

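The bushing stands in the tray at crop (285,487). The cup is empty now, with its gold ring at crop (161,182), so I'll refine the cup centre.

Run:
```python
from h import *
for n,box,rg in (("top",(215,145,265,195),(12,34)),("side",(320,155,370,185),(10,34))):
    im=eyes.snapshot(n);x0,y0,x1,y1=box
    h=cv2.cvtColor(im[y0:y1,x0:x1],cv2.COLOR_RGB2HSV)
    m=((h[...,0]>rg[0])&(h[...,0]<rg[1])&(h[...,1]>90)&(h[...,2]>60)).astype(np.uint8)
    cv2.imwrite(f"pics/cup_{n}.png",np.hstack([cv2.resize(im[y0:y1,x0:x1,::-1],None,fx=8,fy=8),cv2.resize(cv2.cvtColor(m*255,8),None,fx=8,fy=8)]))
    c=max(cv2.findContours(m,0,1)[0],key=cv2.contourArea); hl=cv2.convexHull(c);M=cv2.moments(hl)
    u=np.array([M['m10']/M['m00']+x0,M['m01']/M['m00']+y0]); print(n,u,cv2.fitEllipse(hl),[ray(n,u,z).round(4) for z in(.059,.052)])
```

```text
top [238.66366366 164.95870871] ((23.75792694091797, 19.927181243896484), (23.797208786010742, 24.648170471191406), 131.5252685546875) [array([0.6111, 0.3346, 0.059 ]), array([0.6128, 0.3361, 0.052 ])]
side [344.48613139 167.42238443] ((24.61772918701172, 11.881155967712402), (20.774250030517578, 23.381973266601562), 76.46076202392578) [array([0.6111, 0.3306, 0.059 ]), array([0.6136, 0.3453, 0.052 ])]
```

View pics/cup_top.png

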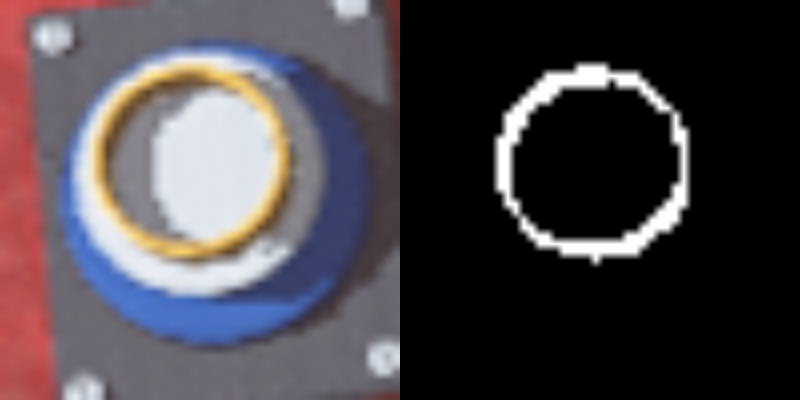

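View pics/cup_side.png

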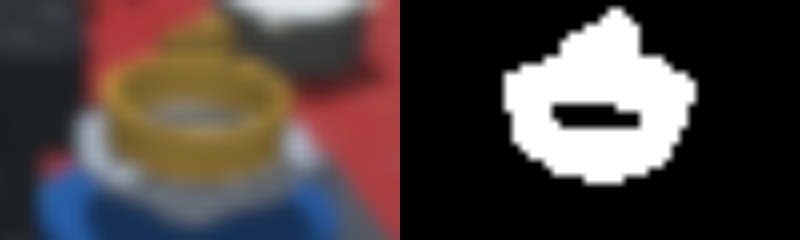

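```bash
cat >> h.py <<'E'
CUP=np.array([.612,.3345]); PZ=.0255
def pick(xy,yaw=np.radians(60)):
    bot.move_pose([*xy,.16],down(yaw))
    bot.move_l([*xy,.06],velocity=.2)
    hit=bot.move_l([*xy,PZ],velocity=.08,until_force=5)
    p=pos(); bot.grab(); g=status.get_finger_gap()
    print("pick",hit,p.round(4),pos().round(4),"gap",round(g,4),"t",status.get_time())
    return g
def place(k,yaw=np.radians(60),dz=0):
    zs=.043+.014*k+PZ
    p=pos(); bot.move_l([p[0],p[1],max(.16,zs+.05)],velocity=.2)
    bot.move_pose([*CUP,zs+.04],down(yaw))
    bot.move_l([*CUP,zs+.012],velocity=.12)
    f0=np.array(status.get_contact_force())
    hit=bot.move_l([*CUP,zs-.003],velocity=.02,until_force=3)
    print("place",k,hit,pos().round(4),"expected z",round(zs,4),(np.array(status.get_contact_force())-f0).round(1),"gap",round(status.get_finger_gap(),4))
E
python3 - <<'E'
from h import *
for n,p in (("can",(412,108)),("box near corner",(289,83)),("box R",(378,112)),("bag",(365,140)),("bagR",(395,130))): print(n,ray("top",p,0).round(3),ray("top",p,.06).round(3))
pick([.431,-.0373])
p=pos(); bot.move_l(p+[0,0,.08],velocity=.15); print(status.get_finger_gap(),status.get_contact_force())
save("side","a1",(200,110,440,320),2.8)
E
```

```text
can [ 0.779 -0.077  0.   ] [ 0.754 -0.062  0.06 ]
box near corner [0.839 0.231 0.   ] [0.81  0.226 0.06 ]
box R [0.767 0.008 0.   ] [0.743 0.017 0.06 ]
bag [0.694 0.04  0.   ] [0.675 0.048 0.06 ]
bagR [ 0.721 -0.034  0.   ] [ 0.7   -0.022  0.06 ]Traceback (most recent call last):
  File "<stdin>", line 3, in <module>
  File "h.py", line 39, in pick
    bot.move_l([*xy,.06],velocity=.2)
    ~~~~~~~~~~^^^^^^^^^^^^^^^^^^^^^^^
rig.PlanningError: the arm cannot follow that straight line within its joint ranges
```

Run:
```python
from h import *
print(np.round(status.get_joint_pos(),2),pos())
for xy in ((.431,-.037),(.4305,.0885)):
  for yw in (-90,-60,-30,0,30,60,75,90,120,150):
    out=[]
    for z in(.16,.06,.0255):
        q=bot.inverse_kinematics([*xy,z],down(np.radians(yw)))
        if q is None: out.append(None);continue
        m=np.minimum(q-lim[:,0],lim[:,1]-q); out.append((int(m.argmin())+1,round(m.min(),2)))
    print(xy,yw,out,np.round(q,2) if q is not None else'')
```

```text
[-0.05  0.62  0.05  2.22 -0.1   0.31 -0.44] [ 0.43104907 -0.03668541  0.15998277]
(0.431, -0.037) -90 [(5, np.float64(0.02)), (3, np.float64(0.21)), (6, np.float64(0.12))] [ 0.1   0.92 -0.2   2.27  1.81  0.16  1.31]
(0.431, -0.037) -60 [(5, np.float64(0.08)), (3, np.float64(0.21)), (6, np.float64(0.12))] [ 0.1   0.92 -0.2   2.27  1.81  0.16  1.84]
(0.431, -0.037) -30 [(5, np.float64(0.26)), (6, np.float64(0.0)), (6, np.float64(0.12))] [ 0.1   0.92 -0.2   2.27  1.81  0.16  2.36]
(0.431, -0.037) 0 [(6, np.float64(0.3)), (5, np.float64(0.01)), (6, np.float64(0.02))] [-0.03  0.92  0.02  2.27  3.44  0.06  1.25]
(0.431, -0.037) 30 [(6, np.float64(0.27)), (6, np.float64(0.11)), (7, np.float64(0.08))] [ 0.65  1.28 -1.26  2.24  1.52  1.15 -2.58]
(0.431, -0.037) 60 [(6, np.float64(0.27)), (6, np.float64(0.11)), (3, np.float64(0.21))] [ 0.65  1.28 -1.26  2.24  1.52  1.15 -2.06]
(0.431, -0.037) 75 [(6, np.float64(0.27)), (6, np.float64(0.11)), (3, np.float64(0.21))] [ 0.65  1.28 -1.26  2.24  1.52  1.15 -1.8 ]
(0.431, -0.037) 90 [(6, np.float64(0.27)), (6, np.float64(0.11)), (3, np.float64(0.21))
[... 894 characters left out ...]
(6, np.float64(0.01)), None] 
(0.4305, 0.0885) 60 [(6, np.float64(0.28)), (6, np.float64(0.01)), (3, np.float64(0.21))] [ 0.36  1.28 -1.26  2.22  1.52  1.15 -2.33]
(0.4305, 0.0885) 75 [(6, np.float64(0.28)), (6, np.float64(0.01)), (3, np.float64(0.21))] [ 0.36  1.28 -1.26  2.22  1.52  1.15 -2.06]
(0.4305, 0.0885) 90 [(6, np.float64(0.28)), (6, np.float64(0.01)), (3, np.float64(0.21))] [ 0.36  1.28 -1.26  2.22  1.52  1.15 -1.8 ]
(0.4305, 0.0885) 120 [(6, np.float64(0.3)), (6, np.float64(0.01)), (3, np.float64(0.21))] [ 0.36  1.28 -1.26  2.22  1.52  1.15 -1.28]
(0.4305, 0.0885) 150 [(6, np.float64(0.34)), (6, np.float64(0.02)), (6, np.float64(0.01))] [-0.27  0.92 -0.06  2.25  2.14  0.05 -1.4 ]
```

```bash
cat >> h.py <<'E'
def near_pick(xy,yaw=np.radians(-90),lift=.35):
    xy=[float(v) for v in xy]
    ql=np.array(bot.inverse_kinematics([*xy,PZ],down(yaw))); print("ql",ql.round(2))
    q=ql.copy(); q[1]-=lift
    bot.movej(list(q)); print("high",pos().round(3))
    bot.move_pose([*xy,.13],down(yaw)); print(np.round(status.get_joint_pos(),2))
E
python3 - <<'E'
from h import *
p=pos(); bot.move_l([.45,-.0373,.25],velocity=.25); print(np.round(status.get_joint_pos(),2))
near_pick([.431,-.0373])
try:
    bot.move_l([.431,-.0373,.06],velocity=.15); print(np.round(status.get_joint_pos(),2),pos())
except Exception as e: print(e)
save("side","a1",(200,110,440,320),2.8);print(status.get_time())
E
```

```text
[-0.08  0.47  0.09  2.07 -0.07  0.61 -0.46]
ql [ 0.1   0.92 -0.2   2.27  1.8   0.16  1.32]
high [ 0.514 -0.046  0.193]
[ 0.38  0.75 -0.65  2.22  1.01  0.51  2.06]
[ 0.26  0.87 -0.46  2.26  1.38  0.35  1.73] [ 0.43139927 -0.0370852   0.06045407]
15.8333
```

View pics/a1.png

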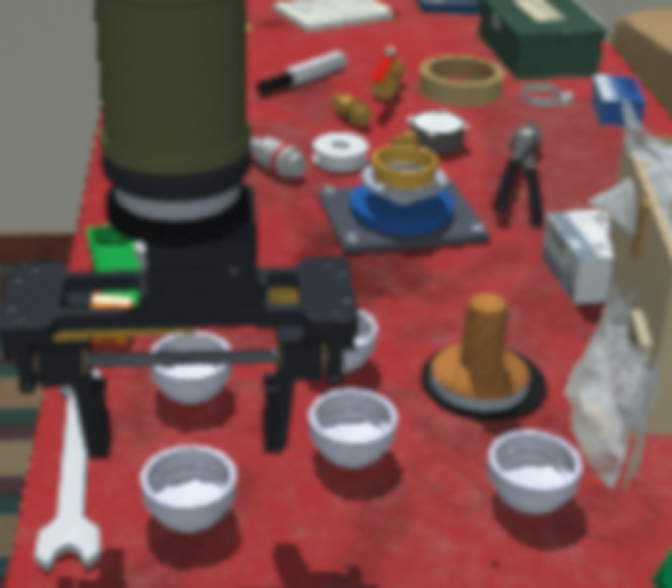

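Run:
```python
from h import *
h=bot.move_l([.431,-.0373,PZ],velocity=.08,until_force=5); p=pos(); f=status.get_contact_force()
bot.grab(); print(h,p,pos(),status.get_finger_gap(),f,status.get_contact_force())
bot.move_l([.431,-.0373,.13],velocity=.15); print(status.get_finger_gap(),status.get_contact_force())
save("side","a2",(200,110,440,320),2.8);print(status.get_time())
for yw in(-90,-60,60,90):
    q=bot.inverse_kinematics([*CUP,.12],down(np.radians(yw))); print(yw,None if q is None else (q.round(2),np.minimum(q-lim[:,0],lim[:,1]-q).min()))
```

```text
False [ 0.43128351 -0.03734757  0.02604065] [ 0.43111655 -0.03730572  0.02566787] 0.055095645649450756 [ 0.00323854 -0.98172782  0.32376967] [0.08470937 0.25866071 3.73782762]
0.05533909787649649 [ 0.0687966   0.32213553 -0.08485457]
17.9167
-90 (array([-0.24,  1.02, -0.71,  1.4 ,  0.73,  0.99,  2.03]), np.float64(0.6313381934045172))
-60 (array([-0.19,  1.06, -0.84,  1.4 ,  0.84,  1.06,  2.48]), np.float64(0.1786252445467298))
60 (array([-0.94,  1.11,  0.87,  1.45, -0.93,  1.03, -0.37]), np.float64(0.07359950644348978))
90 (array([-0.94,  1.11,  0.87,  1.45, -0.93,  1.03,  0.15]), np.float64(0.07359950644348978))
```

View pics/a2.png

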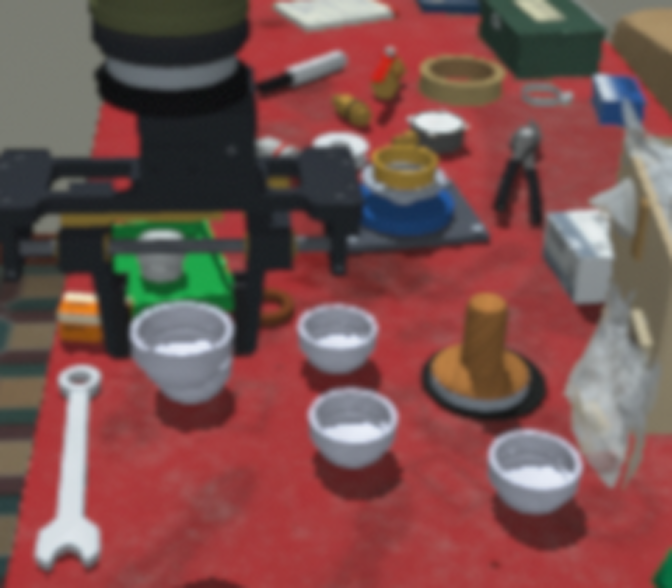

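Held level (gap 55 mm). Now place it in the cup.

Run:
```python
from h import *
y=np.radians(-90)
place(0,y)
save("side","p0",(300,110,400,200),7)
```

```text
place 0 True [0.612  0.3345 0.0686] expected z 0.0685 [-1.1 -0.7  8.2] gap 0.0552
```

View pics/p0.png

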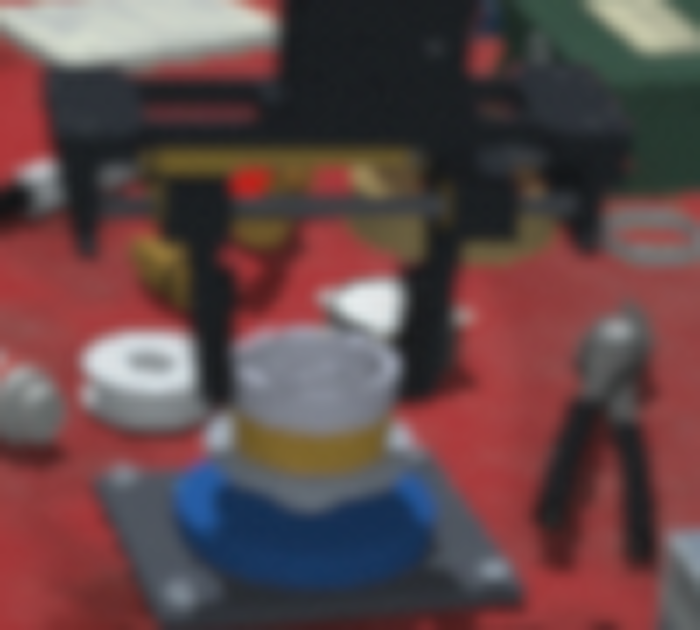

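Contact came exactly at the expected seat height. Release, check, and fetch the next.

Run:
```python
from h import *
bot.let_go(); p=pos(); bot.move_l([p[0],p[1],.17],velocity=.2)
bot.move_pose([.45,.10,.22],down(np.radians(-90)))
print(np.round(status.get_joint_pos(),2),status.get_time())
T=save("top","t3",(190,110,430,290),3.3); S=save("side","s3",(200,110,440,320),2.8)
for o in covers(T): print("top",o[0].round(1),o[1],o[3].round(4))
for o in covers(S,"side",roi=(240,210,412,305)): print("side",o[0].round(1),o[1],o[3].round(4))
```

```text
[ 0.2   0.63 -0.82  2.05  0.69  0.75  2.08] 23.2
side [325.5 261.2] 649.0 [0.5342 0.0168 0.023 ]
side [395.3 267.4] 984.5 [ 0.6564 -0.0063  0.023 ]
side [267.6 239.9] 540.5 [0.4296 0.0878 0.023 ]
side [319.9 229.7] 488.0 [0.5335 0.1189 0.023 ]
```

View pics/t3.png

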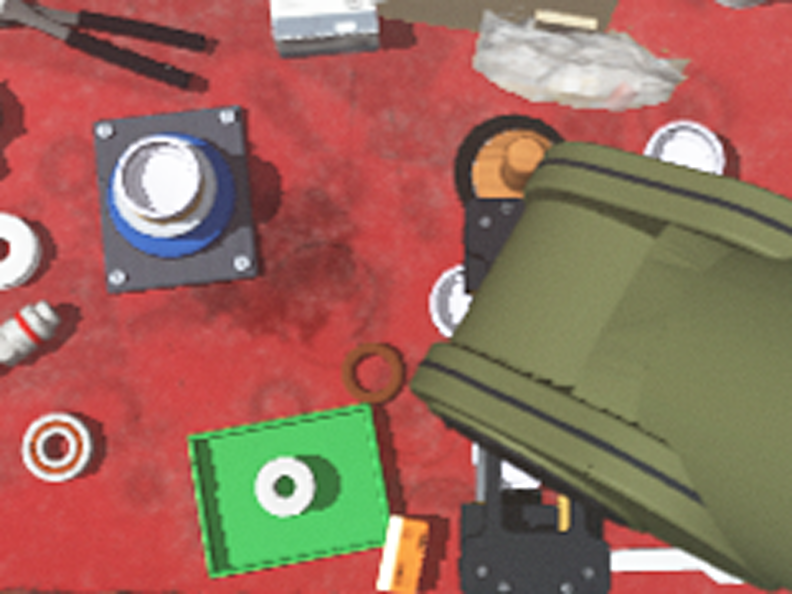

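View pics/s3.png

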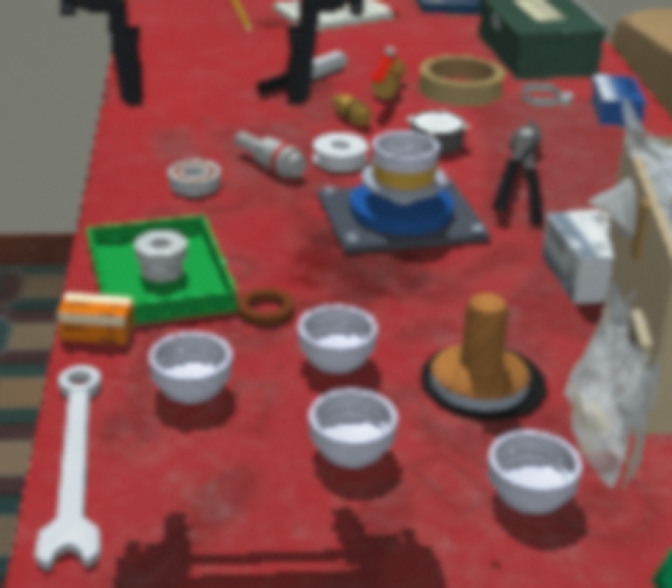

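Cover 1 sits level in the cup and the rest are undisturbed. Next is B, with the elbow kept swung out.

```bash
cat >> h.py <<'E'
Y=np.radians(-90)
def seq(xy,k,yaw=Y,pre=.13,img=None):
    xy=[float(v) for v in xy]
    bot.move_pose([*xy,pre],down(yaw)); print(np.round(status.get_joint_pos(),2))
    bot.move_l([*xy,.055],velocity=.2)
    h=bot.move_l([*xy,PZ],velocity=.08,until_force=5); p=pos(); bot.grab(); g=status.get_finger_gap()
    print("grab",h,p.round(4),pos().round(4),round(g,4))
    if not .05<g<.06: print("BAD GAP"); return False
    bot.move_l([*xy,pre],velocity=.2); g=status.get_finger_gap(); print("gap lifted",round(g,4))
    if not .05<g<.06: return False
    place(k,yaw)
    print(status.get_time()); return True
E
python3 - <<'E'
from h import *
seq([.4306,.0886],1)
save("side","p1",(300,110,400,200),7)
E
```

```text
[ 0.07  0.74 -0.61  2.2   0.96  0.49  1.84]
grab False [0.4314 0.0888 0.0264] [0.4307 0.0886 0.0257] 0.0553
gap lifted 0.0557
place 1 True [0.612  0.3345 0.0825] expected z 0.0825 [-0.9 -1.6  7.9] gap 0.0555
28.925
```

View pics/p1.png

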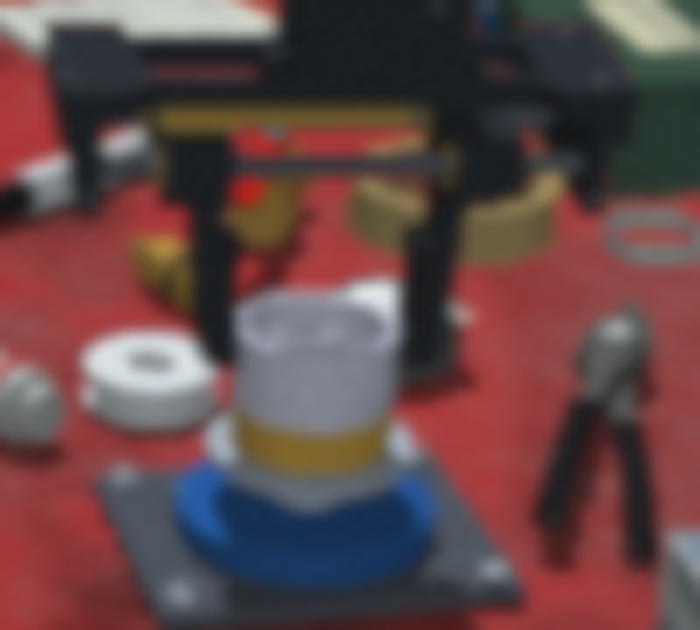

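Seated at the predicted height. Release, look, and continue with C.

Run:
```python
from h import *
bot.let_go(); p=pos(); bot.move_l([p[0],p[1],.18],velocity=.2)
S=save("side","s4",(200,110,440,320),2.8)
for o in covers(S,"side",roi=(240,210,412,305)): print("side",o[0].round(1),o[1],o[3].round(4))
T=save("top","t4",(190,110,430,290),3.3)
for o in covers(T): print("top",o[0].round(1),o[1],o[3].round(4))
```

```text
side [325.5 261.1] 650.0 [0.5342 0.0171 0.023 ]
side [396.  267.1] 921.0 [ 0.6578 -0.0057  0.023 ]
side [319.9 229.7] 476.5 [0.5334 0.1188 0.023 ]
```

View pics/s4.png

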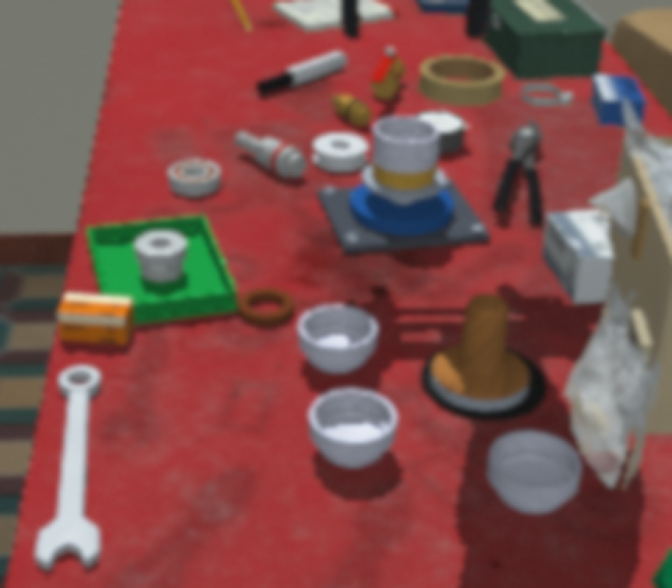

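Run:
```python
from h import *
if seq([.5345,.1195],2,pre=.15):
    save("side","p2",(300,110,400,200),5)
    bot.let_go(); p=pos(); bot.move_l([p[0],p[1],.2],velocity=.2)
    S=save("side","s5",(200,110,440,320),2.8)
    for o in covers(S,"side",roi=(240,210,412,305)): print("side",o[0].round(1),o[1],o[3].round(4))
```

```text
[ 0.09  0.81 -0.69  1.87  0.75  0.74  2.11]
grab False [0.5342 0.1195 0.0251] [0.5346 0.1195 0.0257] 0.0553
gap lifted 0.0556
place 2 True [0.612  0.3345 0.0963] expected z 0.0965 [-1.6 -1.   5.6] gap 0.055
35.95
side [325.5 261.5] 630.5 [0.5342 0.016  0.023 ]
side [396.  267.1] 926.0 [ 0.6577 -0.0058  0.023 ]
```

View pics/s5.png

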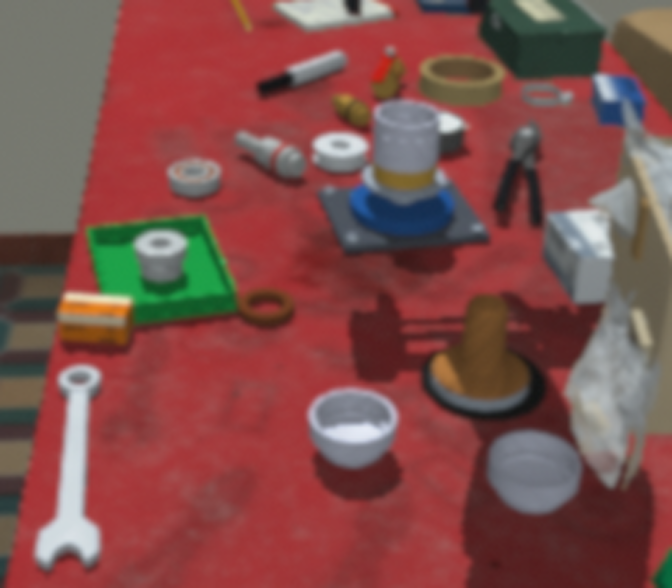

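Three are nested straight. Next is C at (.535,.0167).

Run:
```python
from h import *
if seq([.535,.0167],3,pre=.16):
    bot.let_go(); p=pos(); bot.move_l([p[0],p[1],.2],velocity=.2)
    bot.move_pose([.45,.25,.25],down(Y)); 
    T=save("top","t6",(190,110,430,290),3.3); S=save("side","s6",(200,110,440,320),2.8)
    for o in covers(T): print("top",o[0].round(1),o[1],o[3].round(4))
    for o in covers(S,"side",roi=(360,210,412,305)): print("side",o[0].round(1),o[1],o[3].round(4))
```

```text
[ 0.3   0.79 -0.72  1.9   0.76  0.75  2.28]
grab False [0.5351 0.0168 0.0257] [0.5351 0.0167 0.0257] 0.0553
gap lifted 0.0554
place 3 True [0.612  0.3345 0.1102] expected z 0.1105 [-1.1 -0.5  6.3] gap 0.0557
43.7083
top [396.9 158.2] 433.0 [ 0.6432 -0.0329  0.023 ]
side [395.4 267.3] 976.5 [ 0.6565 -0.0061  0.023 ]
```

View pics/t6.png

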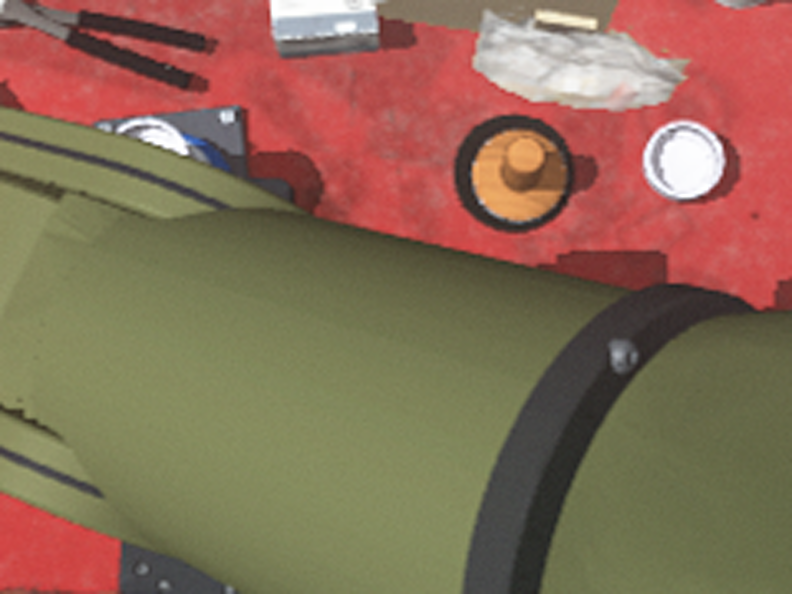

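View pics/s6.png

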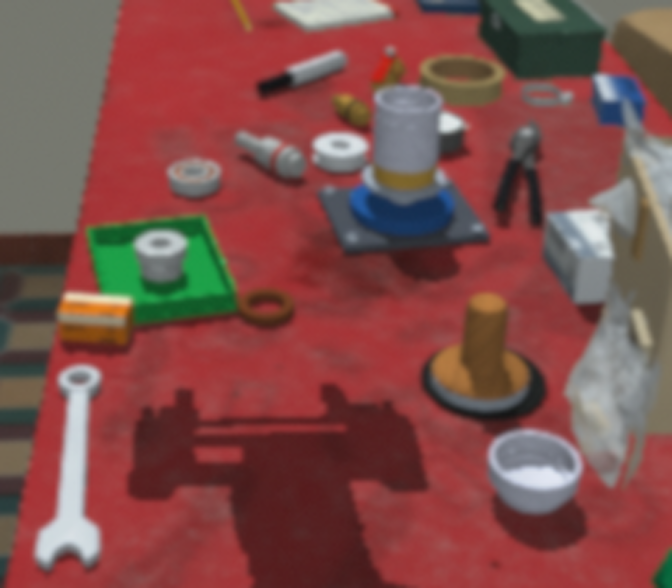

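Run:
```python
from h import *
for yw in (0,15,30,45,60,-120,-135,-150,-180):
    o=[]
    for p in ([.642,-.0325,.16],[.642,-.0325,PZ],[*CUP,.18]):
        q=bot.inverse_kinematics(p,down(np.radians(yw))); o.append(None if q is None else (q.round(2).tolist(),round(np.minimum(q-lim[:,0],lim[:,1]-q).min(),2)))
    print(yw,o)
```

```text
0 [([-0.43, 0.99, 0.87, 1.62, -0.89, 0.97, -0.83], np.float64(0.11)), ([-0.35, 1.13, 0.65, 1.65, -0.98, 0.72, -0.76], np.float64(0.02)), ([-0.94, 1.02, 0.87, 1.41, -0.83, 1.09, -1.49], np.float64(0.17))]
15 [([-0.43, 0.99, 0.87, 1.62, -0.89, 0.97, -0.56], np.float64(0.11)), ([-0.35, 1.13, 0.65, 1.65, -0.98, 0.72, -0.5], np.float64(0.02)), ([-0.94, 1.02, 0.87, 1.41, -0.83, 1.09, -1.23], np.float64(0.17))]
30 [([-0.43, 0.99, 0.87, 1.62, -0.89, 0.97, -0.3], np.float64(0.11)), ([-0.35, 1.13, 0.65, 1.65, -0.98, 0.72, -0.23], np.float64(0.02)), ([-0.94, 1.02, 0.87, 1.41, -0.83, 1.09, -0.97], np.float64(0.17))]
45 [([-0.43, 0.99, 0.87, 1.62, -0.89, 0.97, -0.04], np.float64(0.11)), ([-0.35, 1.13, 0.65, 1.65, -0.98, 0.72, 0.03], np.float64(0.02)), ([-0.94, 1.02, 0.87, 1.41, -0.83, 1.09, -0.71], np.float64(0.17))]
60 [([-0.43, 0.99, 0.87, 1.62, -0.89, 0.97, 0.22], np.float64(0.11)), ([-0.35, 1.13, 0.65, 1.65, -0.98, 0.72, 0.29], np.float64(0.02)), ([-0.94, 1.02, 0.87, 1.41, -0.83, 1.09, -0.45], np.float64(0.17))]
-120 [([0.3, 0.88, -0.61, 1.57, 0.6, 0.89, 2.08], np.float64(0.58)), ([0.25, 1.06, -0.52, 1.62, 0.76, 0.68, 1.95], np.float64(0.64)), ([-0.29, 0.91, -0.58, 1.37, 0.54, 1.02, 1.64], np.float64(0.89))]
-135 [([0.27, 0.86, -0.55, 1.57, 0.55, 0.86, 1.87], np.float64(0.79)), ([0.23, 1.05, -0.48, 1.62, 0.71, 0.65, 1.73], np.float64(0.61)), ([-0.32, 0.9, -0.51, 1.37, 0.48, 0.99, 1.42], np.float64(0.95))]
-150 [([0.23, 0.85, -0.48, 1.58, 0.49, 0.84, 1.65], np.float64(0.8)), ([0.21, 1.04, -0.43, 1.62, 0.66, 0.63, 1.51], np.float64(0.59)), ([-0.35, 0.89, -0.44, 1.37, 0.42, 0.97, 1.21], np.float64(0.93))]
-180 [([0.17, 0.83, -0.36, 1.58, 0.38, 0.8, 1.22], np.float64(0.76)), ([0.15, 1.02, -0.31, 1.63, 0.5, 0.57, 1.12], np.float64(0.53)), ([-0.42, 0.87, -0.3, 1.38, 0.29, 0.93, 0.78], np.float64(0.89))]
```

Run:
```python
from h import *
y=np.radians(-150)
if seq([.642,-.0325],4,yaw=y,pre=.19):
    save("side","p4",(300,90,400,190),5)
    bot.let_go(); p=pos(); bot.move_l([p[0],p[1],.22],velocity=.2)
    bot.move_pose([.46,.10,.25],down(y)); 
    T=save("top","t7",(190,110,430,290),3.3); S=save("side","s7",(200,110,440,320),2.8)
    for o in covers(T): print("top",o[0].round(1),o[1],o[3].round(4))
    print(status.get_time())
```

```text
[ 0.24  0.81 -0.5   1.55  0.46  0.89  1.68]
grab False [ 0.6417 -0.0325  0.025 ] [ 0.6421 -0.0324  0.0257] 0.0546
gap lifted 0.0548
place 4 True [0.612  0.3345 0.1241] expected z 0.1245 [-0.3  0.7  6.2] gap 0.0546
52.6833
55.2
```

View pics/t7.png

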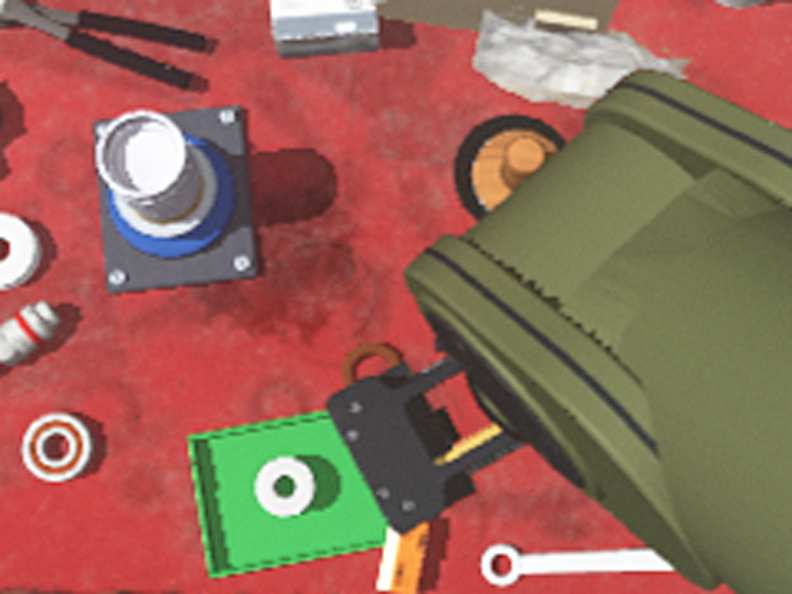

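View pics/s7.png

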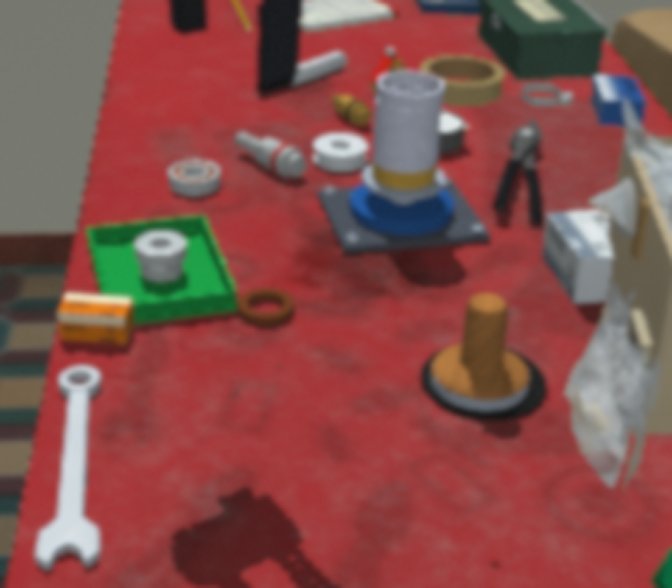

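All five are nested straight, with nothing loose left. Now I'll measure and take the tamper.

Run:
```python
from h import *
g=lambda cx,cy:(cx/3.3+190,cy/3.3+130)
print("foot",ray("top",g(519,109.5),.016).round(4),"pad",ray("top",g(515,107.5),.004).round(4))
print("stack top crop", ((proj("top",[.612,.3345,.129])-[190,110])*3.3), (proj("side",[.612,.3345,.129])-[200,110])*2.8)
T=eyes.snapshot("top"); im=cv2.imread("pics/top0.png")[:,:,::-1]; x0,y0,x1,y1=320,135,375,190
h=cv2.cvtColor(np.ascontiguousarray(im[y0:y1,x0:x1]),cv2.COLOR_RGB2HSV)
mp=(h[...,2]<75).astype(np.uint8); mw=((h[...,0]>8)&(h[...,0]<25)&(h[...,1]>80)&(h[...,2]>90)).astype(np.uint8)
m=mp|mw; m=cv2.morphologyEx(m,cv2.MORPH_OPEN,np.ones((3,3)))
c=max(cv2.findContours(m,0,1)[0],key=cv2.contourArea);(cx,cy),r=cv2.minEnclosingCircle(c);e=cv2.fitEllipse(cv2.convexHull(c));print("pad",cx+x0,cy+y0,r,e,ray("top",(e[0][0]+x0,e[0][1]+y0),.004))
xy=[.6325,.0845]
y=np.radians(-180)
bot.move_pose([*xy,.17],down(y)); print(np.round(status.get_joint_pos(),2))
bot.move_l([*xy,.085],velocity=.15)
save("side","tm1",(300,150,420,270),5)
```

```text
foot [0.6307 0.0845 0.016 ] pad [0.6351 0.0865 0.004 ]
stack top crop [[138.8187499  153.74380378]] [[410.13189125  82.44615175]]
pad 345.3928565979004 162.2142848968506 17.910198211669922 ((24.958026885986328, 26.076095581054688), (32.42886734008789, 35.162010192871094), 83.49845123291016) [0.63878914 0.08915773 0.004     ]
[-0.02  0.81 -0.34  1.59  0.35  0.8   1.06]
```

View pics/tm1.png

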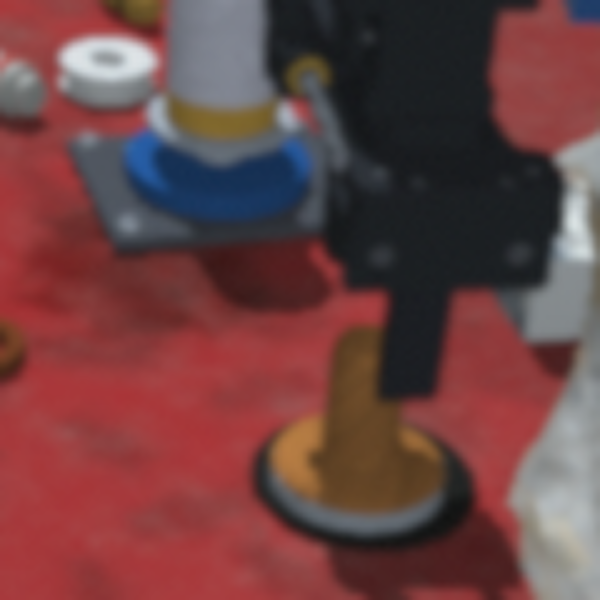

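Run:
```python
from h import *
p=pos();Rm=R.from_quat(status.get_eef_rot()).as_matrix()
for s in(1,-1): print((proj("side",p+Rm@[0,s*.05,.008])-[300,150])*5)
print("handle top expected",(proj("side",[.6325,.0845,.07])-[300,150])*5, p)
xy=[.6325,.0845]
h=bot.move_l([*xy,.038],velocity=.08,until_force=5); p=pos(); bot.grab(); print(h,p,pos(),status.get_finger_gap(),status.get_contact_force())
save("side","tm2",(300,150,420,270),5)
```

```text
[[350.15716112 254.12049463]]
[[403.98353257 393.49317944]]
handle top expected [[371.58597421 339.59727733]] [0.63329654 0.08488954 0.0864208 ]
False [0.63263718 0.0846387  0.03792636] [0.63252799 0.08476744 0.03800732] 0.028896909391447984 [ 0.20010991  0.17016799 -0.48778934]
```

View pics/tm2.png

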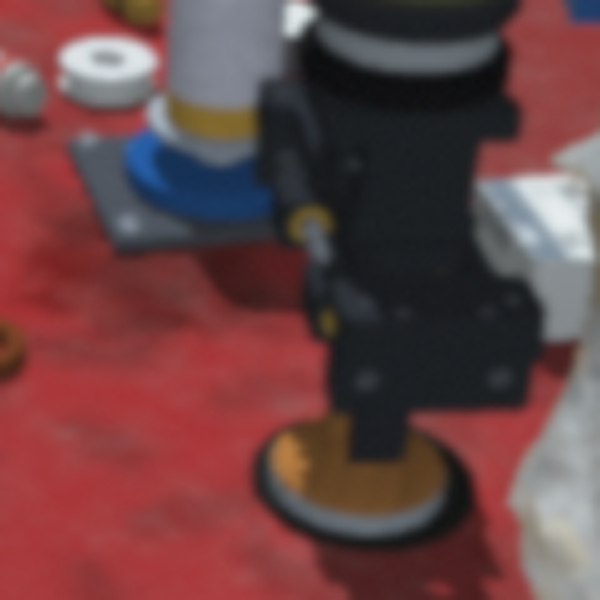

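Run:
```python
from h import *
bot.move_l([.6325,.0845,.215],velocity=.15); print(status.get_finger_gap(),status.get_contact_force())
bot.move_l([*CUP,.215],velocity=.15); bot.wait(.3); print(pos(),status.get_time(),np.round(status.get_joint_pos(),2),status.get_contact_force())
save("side","tm3",(280,50,420,210),3.7); save("top","tm3t",(190,90,310,210),5)
```

```text
0.02958958485022897 [-0.39341826 -1.39866366 -3.57963428]
[0.61211581 0.33418789 0.21503622] 61.975 [-0.41  0.84 -0.33  1.35  0.29  1.01  0.78] [-0.06692178  0.14497315 -2.19761581]
```

View pics/tm3.png

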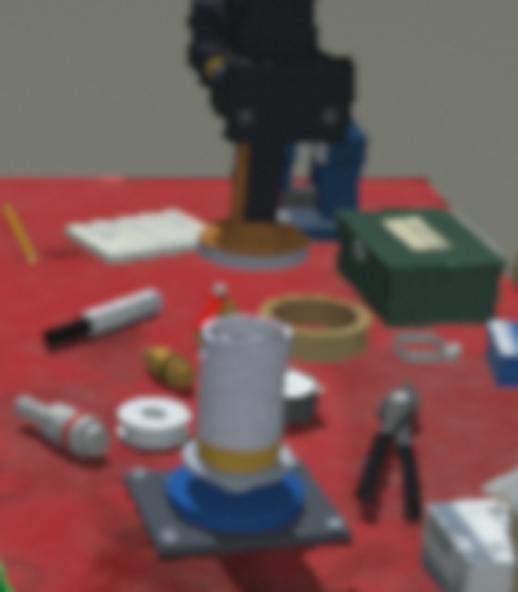

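View pics/tm3t.png

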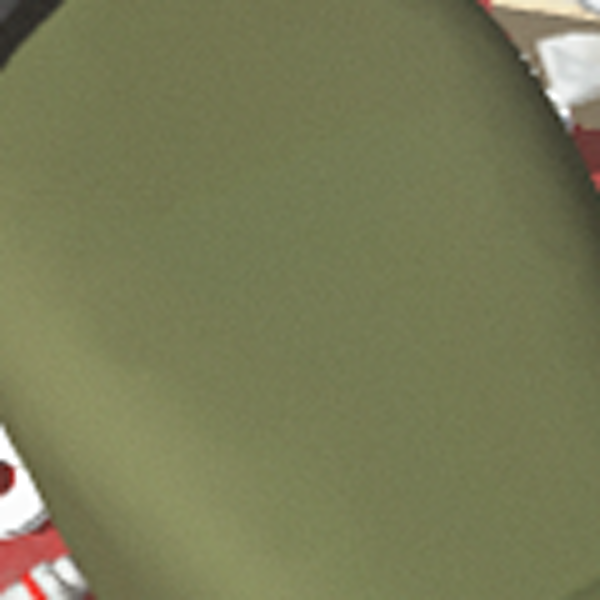

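Run:
```python
from h import *
for z in(.181,.193,.129): 
    for dx in (-.034,0,.034): print(z,dx,((proj("side",[.612+dx,.334,z])-[280,50])*3.7).round(1))
```

```text
0.181 -0.034 [[196.3 251.7]]
0.181 0 [[251.5 251.6]]
0.181 0.034 [[306.3 251.5]]
0.193 -0.034 [[197.3 232.6]]
0.193 0 [[252.8 232.6]]
0.193 0.034 [[307.9 232.5]]
0.129 -0.034 [[192.4 331.6]]
0.129 0 [[246.1 331.2]]
0.129 0.034 [[299.5 330.9]]
```

Everything is aligned with the projection to within about 1 px. Pressing now.

Run:
```python
from h import *
bot.move_l([*CUP,.172],velocity=.1); bot.wait(.3); f0=np.array(status.get_contact_force())
h=bot.move_l([*CUP,.155],velocity=.015,until_force=5); print("contact",h,pos().round(4),(np.array(status.get_contact_force())-f0).round(1))
h=bot.move_l([*CUP,.146],velocity=.015,until_force=28); print("press",h,pos().round(4),(np.array(status.get_contact_force())-f0).round(1),status.get_finger_gap())
bot.wait(.2); print(pos().round(4),(np.array(status.get_contact_force())-f0).round(1))
save("side","pr",(280,50,420,210),3.7)
```

```text
contact True [0.6119 0.3345 0.1616] [0.1 0.4 5.7]
press False [0.6124 0.3347 0.1477] [-3.  -1.8 15.6] 0.029321421622708916
[0.6124 0.3347 0.1477] [-2.7 -0.8 15.5]
```

View pics/pr.png

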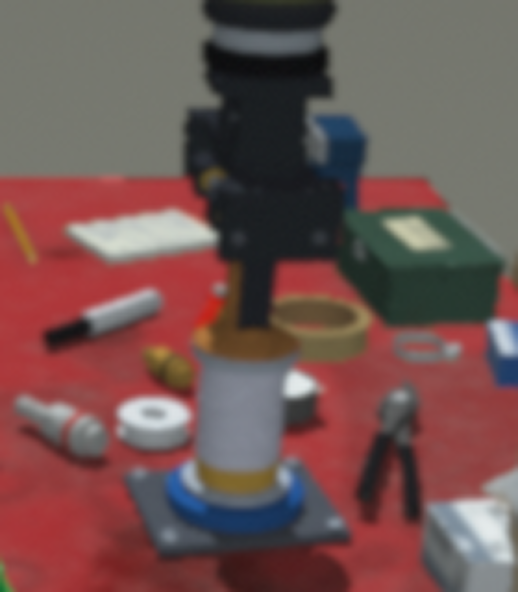

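Run:
```python
from h import *
h=bot.move_l([*CUP,.143],velocity=.01,until_force=10); print("press",h,pos().round(4),np.round(status.get_contact_force(),1))
bot.wait(1.5); print(pos().round(4),np.round(status.get_contact_force(),1),R.from_quat(status.get_eef_rot()).as_matrix()[:,2].round(3),status.get_time())
save("side","pr2",(280,50,420,210),3.7)
```

```text
press True [0.6126 0.3348 0.1482] [-3.1 -1.8 10.1]
[0.6127 0.3348 0.1485] [-3.4 -1.2 10.5] [-0.    -0.001 -1.   ] 66.8
```

View pics/pr2.png

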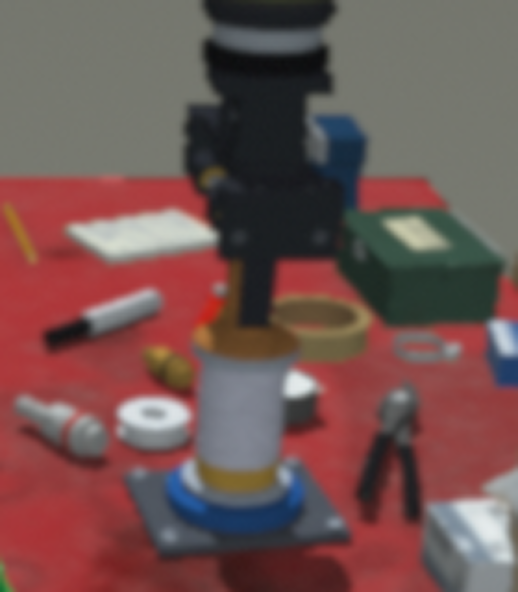

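The stop back-drove slightly (10 N held), so I'll press firmly without the force stop and hold again.

Run:
```python
from h import *
for z in(.147,.1455,.144):
    bot.move_l([*CUP,z],velocity=.01); bot.wait(.2); print(z,pos().round(4),np.round(status.get_contact_force(),1),status.get_finger_gap())
save("side","pr3",(280,50,420,210),3.7)
```

```text
0.147 [0.6123 0.3346 0.1482] [-1.3 -1.   9.8] 0.02954845748870164
0.1455 [0.6125 0.3347 0.1477] [-2.3 -1.9 15.4] 0.02915462939560692
0.144 [0.6129 0.3348 0.1475] [-3.2 -2.4 19.6] 0.02935585827627623
```

View pics/pr3.png

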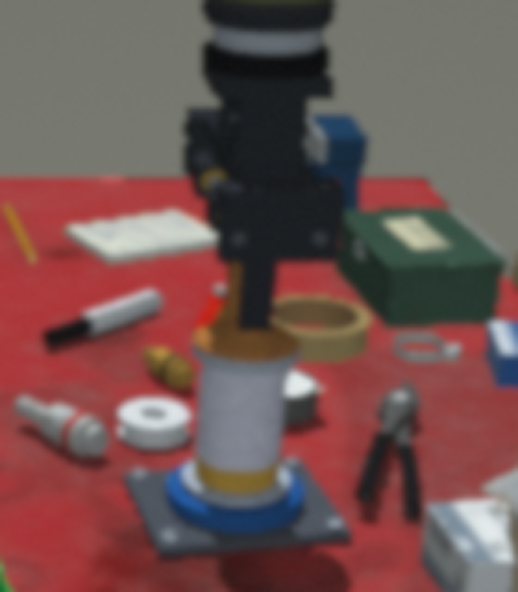

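It's stiff now: force rises without travel, so the plate is bottomed. Hold, then lift slowly and return the tamper.

Run:
```python
from h import *
bot.wait(1.3); print(pos().round(4),np.round(status.get_contact_force(),1))
bot.move_l([*CUP,.165],velocity=.02); bot.move_l([*CUP,.215],velocity=.08)
print(status.get_finger_gap(),status.get_time())
save("side","up",(280,50,420,210),3.7)
```

```text
[0.6129 0.3348 0.1475] [-3.  -3.2 21.5]
0.02936210652815783 71.6667
```

View pics/up.png

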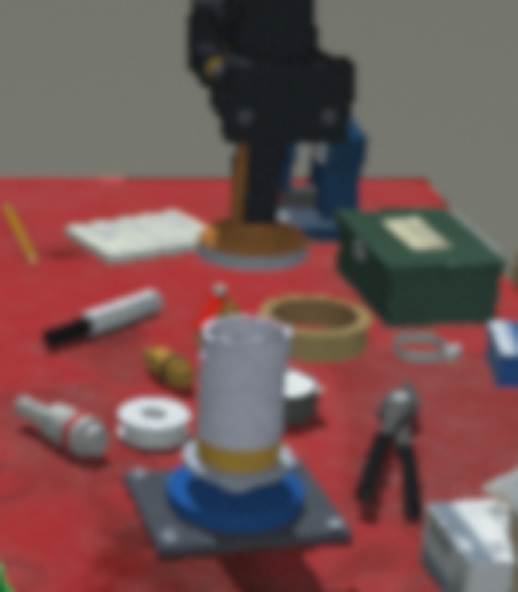

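The plate is up again, the nest is intact and the tamper level. Back to the pad.

Run:
```python
from h import *
xy=[.6335,.0855]
bot.move_l([*xy,.215],velocity=.15); bot.move_l([*xy,.06],velocity=.12); bot.move_l([*xy,.045],velocity=.05); bot.wait(.2)
h=bot.move_l([*xy,.034],velocity=.015,until_force=3); print(h,pos().round(4),np.round(status.get_contact_force(),1))
bot.let_go(); bot.wait(.2)
save("side","td",(300,150,420,270),5)
bot.move_l([*xy,.17],velocity=.12)
bot.move_pose([.40,.10,.28],down(np.radians(-180))); bot.wait(.5)
T=save("top","t9",(190,110,430,290),3.3); S=save("side","s9",(200,110,440,320),2.8); print(status.get_time())
```

```text
True [0.6335 0.0855 0.0379] [ 0.3 -1.   4.5]
80.225
```

View pics/t9.png

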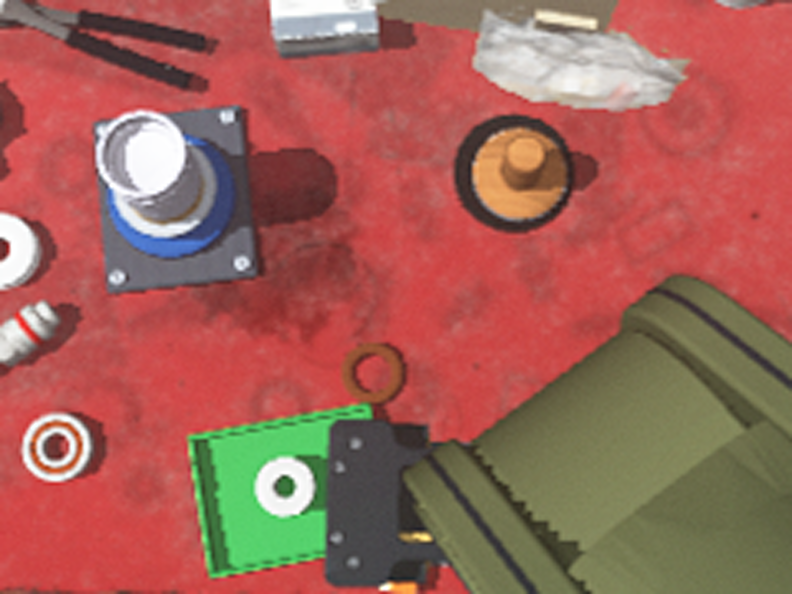

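View pics/s9.png

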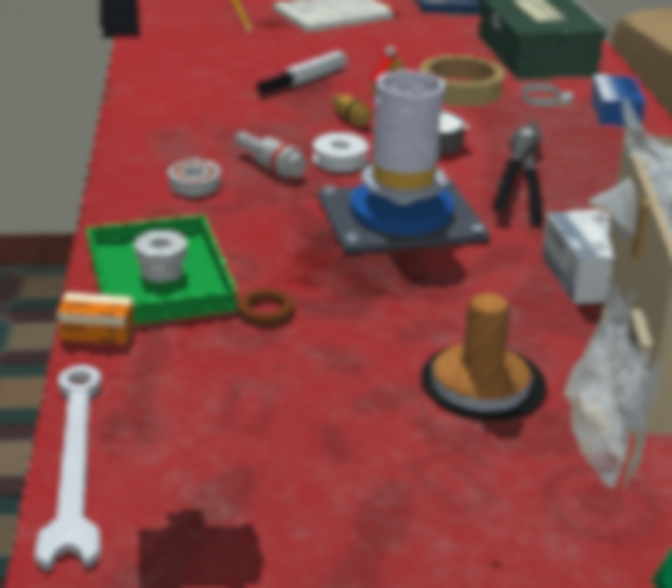

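The nest is straight at side crop (408,130), the bushing is in the tray at top crop (285,487), and the tamper stands upright, centred on its pad, at top crop (521,175). The arm is clear, so I'll hand in.

Run:
```python
from h import *
print(np.abs(status.get_qvel()).max(),status.get_time()); workorder.hand_in()
```

```text
0.0022332142132800406 80.225
the job is handed in; nothing more can be done
```

The job is done and handed in at about 80 s of the 210 s allowed; handing in reports no verdict.

- **Bushing:** I moved it from the press cup to the green tray, where it stands upright near the middle.
- **Covers:** All five were present and are nested in the cup. Each one touched down within 0.4 mm of its expected seat height. None was seen to have been knocked aside.
- **Pressing:** I pressed the nest with the tamper until the plate bottomed out. At that point the force rose from about 10 to 20 N with only 0.7 mm of further travel. I held it there for over 1.5 s at about 20 N, then let the plate come up.
- **Tamper:** It is back upright on its pad, within a few mm of the centre.

**Checks:** The last pictures from both cameras show a straight nest, the plate up, the bushing in the tray and the arm clear of everything. During the press, the first force-limited push stopped early and eased off to about 10 N. That was less than the spring should need at the measured depth, so I pressed again without the force stop before the final hold. There is no direct reading of the plate's travel, so its depth is judged from tool height and force.

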